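Shut the cuvette lid and set the attenuator slide to its third click

TASK

Get the small bench photometer ready for a reading, pushing with the fingers only and pinching nothing: first push the raised cuvette lid over until it is fully shut, then push the attenuator slide in by the plate on its near end, counting the clicks, and leave it resting in the third click. The slide must not leave its home stop while the lid is up, because room light would reach the detector, and it must never run on past the third click, where the filter would be too weak. Leave the glassware and bottles standing round the instrument where they are.

Things in the scene. Friction and masses are not known exactly. Their poses are not given: they have to be found in the camera images.
- photometer_bench: Fixed bench instrument: white base 154 x 234 mm (x -92 to +62), 26 mm high; on it, left to right, black finned lamp (y +49 to +105, 84 high), grey chamber with lid (y +10 +-30, 70 high), black block (y -40 +-15, 76 high, brass plunger on it to 98), black lying tube (y -55 to -117, 74 high). Origin on the worktop under the middle; x away from its front, y left, z up; turned up to 0.3 rad.
- lid (a joint): Hinge of the cuvette lid, rad: 0 = fully shut (level), 1.57 = upright, 1.75 to 2.0 at the start (leaning back, away from the front). The hinge is stiff: the lid stays at whatever angle it is left at, needs about 1 to 2 N at its free end to move, and has to be pushed all the way down.
- lid_hinge (a point): Middle of the lid's hinge pin, at x +30, y +10, z +72 mm of the instrument; the pin runs along the instrument's y. The lid is a grey slab 62 mm wide reaching 61 mm from the pin, plus a thin 7 mm lip, 24 mm wide; its outer face lies 14 mm off the pin's axis. Shut, it reaches from the pin to the front, outer face on top and level, 86 mm above the worktop; raised, that face looks to the back.
- lid_top (a point): Point on the lid's outer face, 45 mm from the hinge pin and midway along the hinge.
- slide (a joint): Travel of the attenuator slide, m: 0 = home (pulled out, as it starts), grows as it is pushed in. Five notches 15 mm apart: 0, 0.015 (first click), 0.030, 0.045 (third), 0.060 (end). It takes about 6 N to leave a notch; the force falls off towards the hump midway, past which the slide snaps ahead into the next notch by itself and stays; let go short of the hump it goes back.
- push_face (a point): Middle of the front face of the upright plate on the slide's near end: 28 mm wide, 40 mm high (31 to 71 mm above the worktop), plate 8 mm thick. At home the face is at x -99, y -40 mm of the instrument. It is pushed along the instrument's +x. The bar behind it is 8 mm thick; its notched top edge shows the pitch of the clicks.
- dropper: Small white dropper bottle with a blue cap, 26 mm thick, 66 mm high, standing loose in front of the instrument on the right. Origin under its middle. To be left alone.
- small_vial: Small vial with a red cap, 16 mm thick, 40 mm high, standing loose in front of the instrument on the left. Origin under its middle. To be left alone.
- beaker_1: Clear beaker, 56 mm wide, 70 mm high, standing loose to the right of the detector tube. Origin under its middle. To be left alone.

How it is judged (in metres and radians):
On the way, in this order (a step that is already met when the one before it is completed fails the run):
1. the lid is fully shut (value of joint lid below 0.05 rad and value of joint slide below 0.006 m), for 0.2 s.
2. the slide rests in the third click (value of joint slide between 0.0425 and 0.0475 m), for 0.3 s.
At the end, for the whole second after the job is handed in: The lid is shut (within 0.05 rad) and the slide rests, let go, in its third notch (45 mm from home, within 2.5 mm) (all of step 2 and value of joint lid below 0.05 rad and velocity of joint slide between -0.003 and 0.003 m/s); the robot touches nothing.
It fails at once if the slide left its home notch with the lid up (value of joint lid above 0.1 rad and value of joint slide above 0.0065 m).
It fails at once if the slide ran on past the third click (value of joint slide above 0.0535 m).
It fails at once if the slide's end plate or the lid was pinched ((contact force between the fingers and end_plate_front above 0.5 N and contact force between the fingers and end_plate_back above 0.5 N) or (contact force between the fingers and lid_shell above 0.5 N and contact force between the fingers and lid_seal above 0.5 N)).
It fails at once if a dropper bottle, vial or beaker was disturbed (distance of any of dropper, small_vial, beaker_1 from where it was at the start of the episode above 0.015 m).
It fails at once if the instrument was pushed with the arm or the gripper's body instead of the fingers (contact force between the arm and photometer_bench above 3 N).
It also fails if it takes over 61 s, if anything falls off the work surface, if the arm or the gripper's body presses on something with over 40 N, if the wrist force passes 120 N, or if a joint passes its speed limit or range.

ROBOT

A 6-joint arm with a two-finger parallel gripper is mounted at the origin on a cart in front of the work surface, level with it; the furniture and walls round the work are solid. World frame = base frame: x ahead of the robot, y to its left, z up, the work surface at z = 0. Lengths are in m, angles in degrees, forces in N, time in s.
With the tool pointing down it reaches from about 0.375 to 0.9 m from the base axis. Payload 3.1 kg.
Tool frame: the origin (TCP) lies at the very end of the fingers, on their centre line; the grasp point (between the pads) lies bot.grip_point_offset behind it (bot.grip_point_offset is the distance from the TCP to the grasp point, in m); z points along the fingers, y is the line along which they close (so a half turn about z gives the same grasp; the last joint's range is limited). The gripper opens to 87 mm and grips with 3 to 60 N. Pads are 19 mm wide; open, the fingers measure 117 mm over their backs; the gripper's body (75 mm by 190 mm) begins 51 mm behind the grasp point.
Start: joints at [59.444, 30.224, 82.088, -0, 67.689, -10.227], TCP at [0.217, 0.586, 0.223] pointing down, gripper open.
Joint ranges: [-176.69, 176.69], [-43.24, 126.21], [12.49, 139.97], [-82, 262], [0, 151.66], [-163.58, 163.58]. Speed limits (degrees/s): [159.86, 159.86, 180, 180, 180, 180].

INTERFACE

Orientations are given as a 3x3 rotation matrix whose columns are the frame's x, y, z axes.
In Python, from rig import bot, viewer, ticket gives the robot as it stands.
- The arm moves only by the tool servo_tool, never from a script. Its argument "targets" is a list of rows, each an object with "offset": the shift along the tool's x, y, z in m, a list of three; "dr": the turn, a rotation vector about the tool's x, y, z in degrees, a list of three. In form: [{"offset": [x, y, z], "dr": [ax, ay, az]}, ...]. A call has 1 to 20 rows; each row is the pose to reach, as a shift and turn from the pose commanded when the call began, along the tool's axes at that moment; what a row does not reach only later rows make up. A row lasts 1/12 s, in which the tool goes at most 41.7 mm and 7.16 degrees, less where a joint would pass 70% of its speed; a pose out of reach is approached as far as the arm can. A call with a gripper value outside its range is refused whole. "gripper" is the gripper command: -1 is fully open, 1 is shut, values between are in proportion, set as the call begins (left out, the last holds). The fingers move at their own pace and stop on an object; the grip force is fixed at half the most. Time passes only in rows, so rows that repeat a pose let the fingers close. It gives the time, the measured TCP pose, the force, the opening and the grip force at its end, in the units of the state.
- bot.read_state(): the state, without advancing time (a new reading comes with each control period).
- viewer.capture(name): name is "scene" or "top" or "wrist"; returns a dict with "color" (400x640x3 uint8, red, green, blue), "camera_matrix" (3x3 intrinsics, pixels), "R" (3x3) and "t" (3): a world point X has camera coordinates R X + t. Camera axes: x right, y down, z forward; pixel columns grow to the right and rows downward; lengths in m; the calibration is good to about 2 mm. The wrist camera is an equidistant fisheye: a pixel r from the principal point sees the ray r / f radians off the axis. A picture is of the moment at which its call begins. There is no depth.
- ticket.hand_in(): hands the job in; it is judged then, once.
The state is a dict: "time_s": time; "joint_positions": joint angles; "qvel": joint speeds; "tau": joint torques, N m; "position": TCP position; "tcp_rot": TCP orientation; "force": force on the tool from outside, world axes, zero at the start; "moment": the same for the moment, N m; "opening": opening from 0.0 (shut) to 1.0 (fully open); "grasp_force": force on a finger pad.
Only numpy, scipy, OpenCV 4.12 (cv2) and the standard library are available. Lean on these libraries where they do the work, as an engineer would, in place of code of your own. Each camera call takes 0.05 s, during which the arm holds its last target. There are 200 camera calls.

## Working session

There is one attempt and no reset: what is moved stays moved. The work goes in short steps, Python scripts to look and compute and a tool call to move; the robot and the scene stay as the last step left them, time stands still between calls to the robot, and variables do not carry over. Pictures are saved under pics/ and viewed, at most 10 in all, crops included, and the job is handed in when it is done.

Besides the shell and the picture viewer there is one more tool, called after "Request:" by a JSON object that holds its "api" and its "payload". servo_tool: Moves the arm, as the interface text tells. Its arguments: {"type":"object","properties":{"targets":{"type":"array"},"gripper":{"type":"number"}},"required":["targets"]}

```bash
mkdir -p pics; ls; python3 - <<'E'
from rig import bot,viewer
import cv2,numpy as np,pickle
s=bot.read_state();print(s['time_s'],s['position'],np.round(s['tcp_rot'],3),s['force'],bot.grip_point_offset)
for n in('scene','top'):
    c=viewer.capture(n);pickle.dump(c,open(n+'.pkl','wb'));cv2.imwrite(f'pics/{n}0.png',c['color'][:,:,::-1])
    print(n,c['camera_matrix'],np.round(c['R'],3),c['t'])
E
```

```text
pics
0.0 [0.21671917 0.58543576 0.22156413] [[-0.938  0.347 -0.001]
 [ 0.347  0.938 -0.002]
 [ 0.    -0.002 -1.   ]] [-0.02246507  0.53349291 -0.75425785] 0.0187
scene [[463.77880001   0.         314.82463572]
 [  0.         463.77880001 192.81288971]
 [  0.           0.           1.        ]] [[ 0.557 -0.83  -0.021]
 [-0.434 -0.27  -0.86 ]
 [ 0.708  0.488 -0.511]] [-0.20505026  0.33389388  0.44351211]
top [[429.3685826    0.         318.77220677]
 [  0.         429.3685826  192.50546305]
 [  0.           0.           1.        ]] [[ 0.045 -0.999 -0.004]
 [-0.968 -0.043 -0.246]
 [ 0.245  0.015 -0.969]] [0.10879991 0.5573381  0.81154412]
```

View pics/scene0.png

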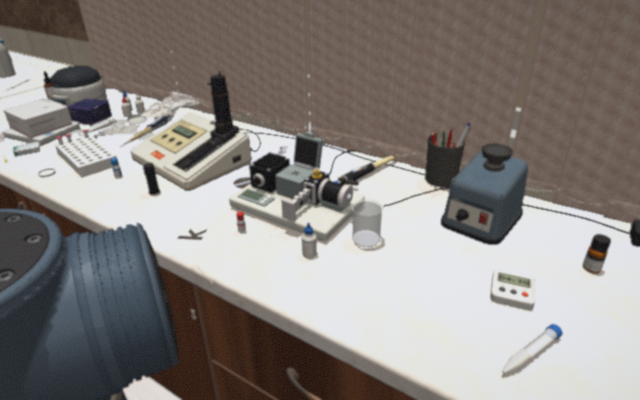

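View pics/top0.png

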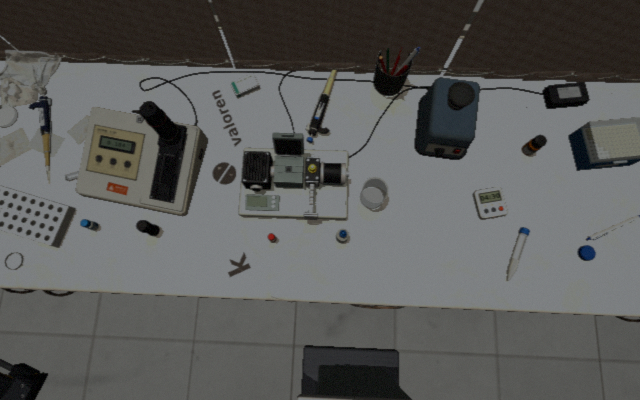

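The instrument sits near top px (293,184), with the lid at (288,145), slide plate at (310,215), red vial at (272,238), dropper at (343,236) and beaker at (374,194). I'll zoom in for its pose.

```bash
cat > h.py <<'E'
import numpy as np,pickle
def ray(c,u,v):
    d=np.linalg.solve(c['camera_matrix'],[u,v,1.]);R=np.array(c['R']);return -R.T@c['t'],R.T@d
def onz(c,u,v,z):
    o,d=ray(c,u,v);return o+d*(z-o[2])/d[2]
def tri(p):
    A=0;b=0
    for c,u,v in p:
        o,d=ray(c,u,v);d=d/np.linalg.norm(d);P=np.eye(3)-np.outer(d,d);A=A+P;b=b+P@o
    return np.linalg.solve(A,b)
def proj(c,X):
    p=c['camera_matrix']@(np.array(c['R'])@X+c['t']);return p[:2]/p[2]
E
python3 - <<'E'
import pickle,cv2,numpy as np
a=pickle.load(open('top.pkl','rb'))['color'][125:250,230:395,::-1]
b=pickle.load(open('scene.pkl','rb'))['color'][125:265,225:390,::-1]
a=cv2.convertScaleAbs(cv2.resize(a,None,fx=4.8,fy=4.8,interpolation=cv2.INTER_CUBIC),alpha=1.3)
cv2.imwrite('pics/topc.png',a)
E
```

```text
(no output)
```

View pics/topc.png

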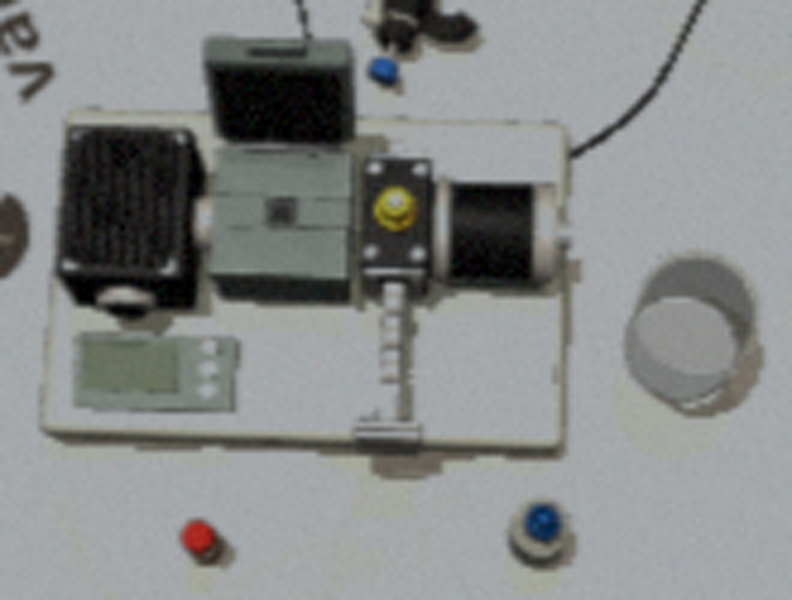

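Base top corners in the crop are FL (42,431), FR (562,446), BR (568,125) and BL (67,110). The plate's top edge is at (389,428), the vial cap at (199,536), the dropper cap at (543,520), the plunger at (396,203) and the lid's outer rim at (205–352,38).

```bash
python3 - <<'E'
from h import *
from scipy.optimize import least_squares
T=pickle.load(open('top.pkl','rb'))
px=lambda u,v:(230+u/4.8-.4,125+v/4.8-.4)
C=[onz(T,*px(*p),.026)[:2] for p in[(42,431),(562,446),(568,125),(67,110)]]
M=np.array([[-.092,.117],[-.092,-.117],[.062,-.117],[.062,.117]])
print(np.round(C,4),[round(np.linalg.norm(C[i]-C[i-1]),4) for i in range(4)])
def tf(q,m):
    c,s=np.cos(q[2]),np.sin(q[2]);return np.array(m)@np.array([[c,s],[-s,c]])+q[:2]
r=least_squares(lambda q:(tf(q,M)-C).ravel(),[.4,0,0]);q=r.x;print('pose',q,np.round(r.fun,4))
np.save('q.npy',q)
for n,p,z in[('vial',(199,536),.04),('dropper',(543,520),.066),('platetop',(389,428),.071),('plunger',(396,200),.098),('beaker',(690,375),0.)]:
    w=onz(T,*px(*p),z)[:2];c,s=np.cos(q[2]),np.sin(q[2]);d=w-q[:2];print(n,w,'inst',[c*d[0]+s*d[1],-s*d[0]+c*d[1]])
# lid angle: far-edge image points lie in plane y inst; intersect
o,d=ray(T,*px(278,40));c,s=np.cos(q[2]),np.sin(q[2]);Ri=np.array([[c,s,0],[-s,c,0],[0,0,1]])
oi=Ri@(o-[q[0],q[1],0]);di=Ri@d;k=(.01-oi[1])/di[1]
print(oi,di)
for z in(.11,.12,.125,.13,.135):
    w=oi+di*(z-oi[2])/di[2];print(z,w,'from pin',np.hypot(w[0]-.03,z-.072),np.degrees(np.arctan2(z-.072,.03-w[0])))
print(tf(q,[[-.099,-.04],[.03,.01]]))
E
```

```text
[[0.5074 0.3033]
 [0.5108 0.0724]
 [0.6613 0.0741]
 [0.6585 0.3055]] [np.float64(0.1511), np.float64(0.2309), np.float64(0.1504), np.float64(0.2314)]
pose [0.59948296 0.18901299 0.01325198] [-0.0014  0.0015 -0.0018 -0.0016  0.0018 -0.0012  0.0014  0.0013]
vial [0.46168792 0.22850074] inst [np.float64(-0.1372596731720794), np.float64(0.04131028504666355)]
dropper [0.47113698 0.08163521] inst [np.float64(-0.1297576447903786), np.float64(-0.10566756729953296)]
platetop [0.50653695 0.14795308] inst [np.float64(-0.09348196214816903), np.float64(-0.039824627482601106)]
plunger [0.59870266 0.14899777] inst [np.float64(-0.0013105042662210247), np.float64(-0.04000136737263134)]
beaker [0.55165919 0.01326651] inst [np.float64(-0.05014849244473991), np.float64(-0.175097306896378)]
[-0.26459139 -0.06483824  0.92399166] [ 0.37756809  0.08824126 -0.93498909]
0.11 [0.06411541 0.01198368 0.11      ] from pin 0.051067224907332565 131.91667165419224
0.12 [0.06007721 0.01103991 0.12      ] from pin 0.05664484334387571 122.07160551943069
0.125 [0.0580581  0.01056803 0.125     ] from pin 0.05996880049189585 117.89666094187187
0.13 [0.056039   0.01009614 0.13      ] from pin 0.0635769561358968 114.17761119522794
0.135 [0.05401989 0.00962426 0.135     ] from pin 0.06742369935459659 110.87025496451902
[[0.50102172 0.1477046 ]
 [0.62934781 0.19940966]]
```

Request:
{"api": "servo_tool", "payload": {"targets": [{"offset": [-0.03,-0.024,0],"dr": [0,0,-3]},{"offset": [-0.06,-0.048,0],"dr": [0,0,-6]},{"offset": [-0.09,-0.072,0],"dr": [0,0,-9]},{"offset": [-0.12,-0.096,0],"dr": [0,0,-12]},{"offset": [-0.15,-0.12,0],"dr": [0,0,-15]},{"offset": [-0.18,-0.144,0],"dr": [0,0,-18]},{"offset": [-0.21,-0.168,0],"dr": [0,0,-21]},{"offset": [-0.24,-0.192,0],"dr": [0,0,-21]},{"offset": [-0.27,-0.216,0],"dr": [0,0,-21]},{"offset": [-0.3,-0.24,0],"dr": [0,0,-21]},{"offset": [-0.325,-0.26,0],"dr": [0,0,-21]},{"offset": [-0.345,-0.275,0],"dr": [0,0,-21]},{"offset": [-0.3525,-0.281,0],"dr": [0,0,-21]},{"offset": [-0.3525,-0.281,0],"dr": [0,0,-21]},{"offset": [-0.3525,-0.281,0],"dr": [0,0,-21]},{"offset": [-0.3525,-0.281,0],"dr": [0,0,-21]}], "gripper": 1}}

```text
time_s: 1.43
position: [0.4489, 0.2011, 0.2223]
tcp_rot: [[-1.0, -0.013, -0.001], [-0.013, 1.0, 0.0], [0.001, 0.0, -1.0]]
force: [-0.3, -0.1, -0.6]
opening: 0.013
grasp_force: 0.0
```

Request:
{"api": "servo_tool", "payload": {"targets": [{"offset": [-0.03,-0.004,0],"dr": [0,0,0]},{"offset": [-0.06,-0.004,0],"dr": [0,0,0]},{"offset": [-0.09,-0.004,0],"dr": [0,0,0]},{"offset": [-0.12,-0.004,0],"dr": [0,0,0]},{"offset": [-0.15,-0.004,0],"dr": [0,0,0]},{"offset": [-0.18,-0.004,0],"dr": [0,0,0]},{"offset": [-0.21,-0.004,0],"dr": [0,0,0]},{"offset": [-0.24,-0.004,0],"dr": [0,0,0]},{"offset": [-0.265,-0.004,0],"dr": [0,0,0]},{"offset": [-0.265,-0.004,0],"dr": [0,0,0]},{"offset": [-0.265,-0.004,0.02],"dr": [0,0,0]},{"offset": [-0.265,-0.004,0.045],"dr": [0,0,0]},{"offset": [-0.265,-0.004,0.07],"dr": [0,0,0]},{"offset": [-0.265,-0.004,0.095],"dr": [0,0,0]},{"offset": [-0.265,-0.004,0.11],"dr": [0,0,0]},{"offset": [-0.265,-0.004,0.115],"dr": [0,0,0]},{"offset": [-0.265,-0.004,0.115],"dr": [0,0,0]},{"offset": [-0.265,-0.004,0.115],"dr": [0,0,0]}]}}

```text
time_s: 2.93
position: [0.7147, 0.2005, 0.1082]
tcp_rot: [[-1.0, -0.013, 0.0], [-0.013, 1.0, 0.0], [-0.0, 0.0, -1.0]]
force: [0.6, 0.1, 0.8]
opening: 0.011
grasp_force: 0.0
```

```bash
python3 - <<'E'
from rig import bot,viewer
import cv2
c=viewer.capture('wrist');cv2.imwrite('pics/w1.png',c['color'][:,:,::-1]);s=bot.read_state();print(s['position'],s['force'])
E
```

```text
[0.71553042 0.20028346 0.10908991] [-1.02257431  0.64461203  1.35789036]
```

View pics/w1.png

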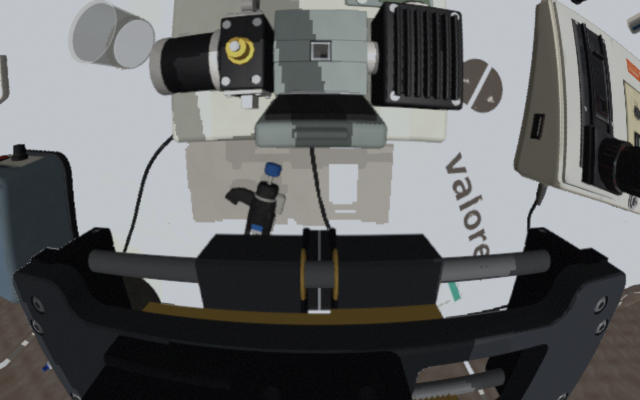

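The fingers (318,270) hang behind the leaning lid (320,120), centred on it. Next I push forward past upright.

Request:
{"api": "servo_tool", "payload": {"targets": [{"offset": [0.01,0,0],"dr": [0,0,0]},{"offset": [0.02,0,0],"dr": [0,0,0]},{"offset": [0.026,0,0],"dr": [0,0,0]},{"offset": [0.031,0,0],"dr": [0,0,0]},{"offset": [0.036,0,0],"dr": [0,0,0]},{"offset": [0.041,0,0],"dr": [0,0,0]},{"offset": [0.046,0,0],"dr": [0,0,0]},{"offset": [0.051,0,0],"dr": [0,0,0]},{"offset": [0.056,0,0],"dr": [0,0,0]},{"offset": [0.061,0,-0.001],"dr": [0,0,0]},{"offset": [0.066,0,-0.003],"dr": [0,0,0]},{"offset": [0.0715,0,-0.004],"dr": [0,0,0]},{"offset": [0.077,0,-0.0045],"dr": [0,0,0]},{"offset": [0.083,0,-0.0045],"dr": [0,0,0]},{"offset": [0.083,0,-0.0045],"dr": [0,0,0]}]}}

```text
time_s: 4.23
position: [0.63, 0.1982, 0.1118]
tcp_rot: [[-1.0, -0.012, -0.003], [-0.012, 1.0, -0.0], [0.003, -0.0, -1.0]]
force: [-0.3, -0.8, 0.0]
opening: 0.005
grasp_force: 0.1
```

```bash
python3 - <<'E'
from rig import bot,viewer
import cv2
c=viewer.capture('scene');cv2.imwrite('pics/s2.png',cv2.resize(c['color'][100:265,215:400,::-1],None,fx=3,fy=3));s=bot.read_state();print(s['position'],s['force'])
E
```

```text
[0.63049393 0.19822536 0.11183439] [-0.18450036 -0.50818598  0.14527067]
```

View pics/s2.png

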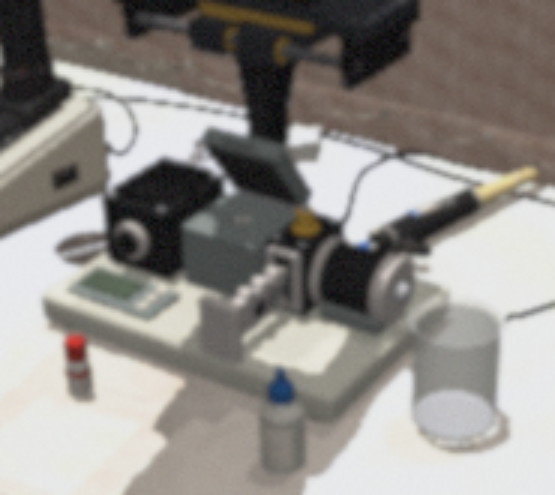

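The lid is tipped forward to about 55° with the finger tip behind it at crop (265,135), and nothing else has moved. I continue down the arc.

Request:
{"api": "servo_tool", "payload": {"targets": [{"offset": [0.006,0,0.0005],"dr": [0,0,0]},{"offset": [0.012,0,0.0015],"dr": [0,0,0]},{"offset": [0.017,0,0.0045],"dr": [0,0,0]},{"offset": [0.022,0,0.008],"dr": [0,0,0]},{"offset": [0.027,0,0.012],"dr": [0,0,0]},{"offset": [0.031,0,0.0165],"dr": [0,0,0]},{"offset": [0.035,0,0.021],"dr": [0,0,0]},{"offset": [0.037,0,0.024],"dr": [0,0,0]},{"offset": [0.039,0,0.026],"dr": [0,0,0]},{"offset": [0.039,0,0.027],"dr": [0,0,0]},{"offset": [0.039,0,0.028],"dr": [0,0,0]},{"offset": [0.039,0,0.028],"dr": [0,0,0]}]}}

```text
time_s: 5.28
position: [0.5933, 0.1977, 0.0862]
tcp_rot: [[-1.0, -0.012, 0.001], [-0.012, 1.0, -0.0], [-0.001, -0.0, -1.0]]
force: [-2.3, -1.4, 13.4]
opening: 0.004
grasp_force: 6.5
```

Contact of 13 N at z 0.086 matches a shut lid. I lift off and go above the point in front of the plate.

Request:
{"api": "servo_tool", "payload": {"targets": [{"offset": [0,0,0],"dr": [0,0,0]},{"offset": [0,0,-0.015],"dr": [0,0,0]},{"offset": [0,0,-0.04],"dr": [0,0,0]},{"offset": [0,0,-0.065],"dr": [0,0,0]},{"offset": [0.02,-0.01,-0.075],"dr": [0,0,0]},{"offset": [0.05,-0.02,-0.075],"dr": [0,0,0]},{"offset": [0.08,-0.03,-0.075],"dr": [0,0,0]},{"offset": [0.105,-0.042,-0.075],"dr": [0,0,0]},{"offset": [0.119,-0.049,-0.075],"dr": [0,0,0]},{"offset": [0.119,-0.049,-0.075],"dr": [0,0,0]},{"offset": [0.119,-0.049,-0.075],"dr": [0,0,0]}]}}

```text
time_s: 6.2
position: [0.4743, 0.1473, 0.1591]
tcp_rot: [[-1.0, -0.011, -0.0], [-0.011, 1.0, 0.0], [0.0, 0.0, -1.0]]
force: [-0.0, 0.6, -0.6]
opening: 0.009
grasp_force: 0.0
```

```bash
python3 - <<'E'
from rig import bot,viewer
import cv2,numpy as np,pickle
w=viewer.capture('wrist');c=viewer.capture('scene');pickle.dump(w,open('w2.pkl','wb'))
a=cv2.resize(c['color'][110:260,220:400,::-1],(640,533));b=cv2.resize(w['color'][:,:,::-1],(640,400))[:, :]
cv2.imwrite('pics/s3.png',cv2.resize(a,(480,400)));cv2.imwrite('pics/w3.png',np.hstack([cv2.resize(a,(400,333)),cv2.resize(b,(400,250))[:250].repeat(1,0) if 0 else cv2.copyMakeBorder(cv2.resize(b,(400,250)),0,83,0,0,0)]))
s=bot.read_state();print(s['position'],s['force'])
E
```

```text
[0.47627451 0.1476501  0.1592538 ] [ 0.38339745  0.32931736 -0.04816777]
```

View pics/w3.png

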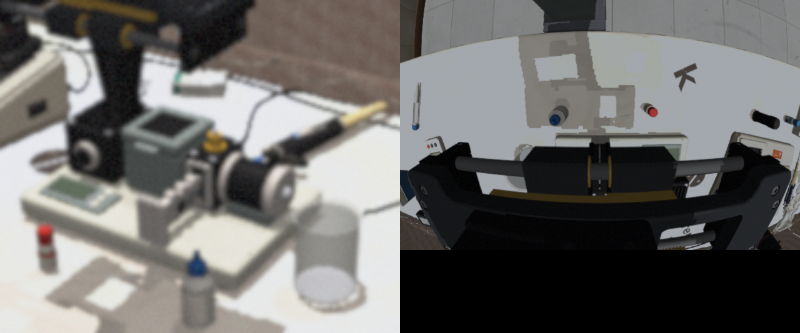

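The scene crop shows the chamber top (168,122) with a grey rim and a black panel. I need a top view to be sure that this is the shut lid's outer face.

```bash
python3 - <<'E'
from rig import viewer
import cv2,numpy as np
a=viewer.capture('top')['color'][125:250,230:395,::-1];b=viewer.capture('scene')['color'][150:240,240:359,::-1]
cv2.imwrite('pics/t4.png',np.hstack([cv2.resize(a,(396,300),interpolation=2),cv2.resize(b,(397,300),interpolation=2)]))
E
```

```text
(no output)
```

View pics/t4.png

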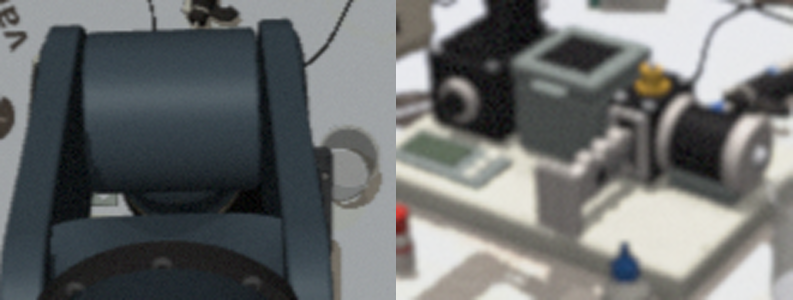

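Right half: the lid lies level with its lip at the front (550,88) and a dark inset on its outer face. I check the corners numerically against z = 86 mm, and compute the plate's position.

```bash
python3 - <<'E'
from h import *
S=pickle.load(open('scene.pkl','rb'));q=np.load('q.npy');c,s=np.cos(q[2]),np.sin(q[2])
W=lambda x,y,z:np.array([q[0]+c*x-s*y,q[1]+s*x+c*y,z])
for p in[(-.031,.041,.086),(-.031,-.021,.086),(.03,-.021,.086),(.03,.041,.086)]:
    u=proj(S,W(*p));print(p,396+(u[0]-240)*3.336,(u[1]-150)*3.333)
for th in(.1,.2):  # front edge if ajar
    e=np.array([-np.cos(th),np.sin(th)]);n=np.array([np.sin(th),np.cos(th)]);P=np.array([.03,.072])+.061*e+.014*n
    u=proj(S,W(P[0],-.021,P[1]));print(th,396+(u[0]-240)*3.336,(u[1]-150)*3.333)
from rig import bot
st=bot.read_state();d=st['position'][:2]-q[:2];print(st['position'],'inst',c*d[0]+s*d[1],-s*d[0]+c*d[1])
E
```

```text
(-0.031, 0.041, 0.086) 508.3915813330443 60.55877240222982
(-0.031, -0.021, 0.086) 594.6606436969134 86.40065480062891
(0.03, -0.021, 0.086) 652.6202435942622 44.53996126316753
(0.03, 0.041, 0.086) 568.48082759475 21.17202611860442
0.1 595.9607207393329 75.90909493948543
0.2 597.8709074802534 65.26587348451929
[0.47620846 0.14773478 0.1590899 ] inst -0.12381067771965118 -0.039641006206214476
```

The lid corners match a shut lid (front-right v≈90 against 86 shut, 76 at 0.1 rad). I descend in front of the plate.

Request:
{"api": "servo_tool", "payload": {"targets": [{"offset": [0,0,0.02],"dr": [0,0,0]},{"offset": [0,0,0.045],"dr": [0,0,0]},{"offset": [0,0,0.07],"dr": [0,0,0]},{"offset": [0,0,0.095],"dr": [0,0,0]},{"offset": [0,0,0.109],"dr": [0,0,0]},{"offset": [0,0,0.112],"dr": [0,0,0]},{"offset": [-0.003,0,0.112],"dr": [0,0,0]},{"offset": [-0.006,0,0.112],"dr": [0,0,0]},{"offset": [-0.009,0,0.112],"dr": [0,0,0]},{"offset": [-0.012,0,0.112],"dr": [0,0,0]},{"offset": [-0.014,0,0.112],"dr": [0,0,0]},{"offset": [-0.016,0,0.112],"dr": [0,0,0]},{"offset": [-0.016,0,0.112],"dr": [0,0,0]}]}}

```text
time_s: 7.48
position: [0.4902, 0.1476, 0.0475]
tcp_rot: [[-1.0, -0.012, -0.001], [-0.012, 1.0, -0.0], [0.001, -0.0, -1.0]]
force: [-2.2, -0.3, 1.2]
opening: 0.005
grasp_force: 0.8
```

Request:
{"api": "servo_tool", "payload": {"targets": [{"offset": [-0.001,0,0],"dr": [0,0,0]},{"offset": [-0.002,0,0],"dr": [0,0,0]},{"offset": [-0.003,0,0],"dr": [0,0,0]},{"offset": [-0.003,0,0],"dr": [0,0,0]}]}}

```text
time_s: 7.82
position: [0.4911, 0.1475, 0.0469]
tcp_rot: [[-1.0, -0.012, -0.005], [-0.012, 1.0, -0.0], [0.005, -0.0, -1.0]]
force: [-3.9, 0.7, 3.7]
opening: 0.005
grasp_force: 2.5
```

Request:
{"api": "servo_tool", "payload": {"targets": [{"offset": [-0.001,0,0],"dr": [0,0,0]},{"offset": [-0.002,0,0],"dr": [0,0,0]},{"offset": [-0.003,0,0],"dr": [0,0,0]},{"offset": [-0.004,0,0],"dr": [0,0,0]},{"offset": [-0.004,0,0],"dr": [0,0,0]},{"offset": [-0.004,0,0],"dr": [0,0,0]}]}}

```text
time_s: 8.32
position: [0.4993, 0.1477, 0.0472]
tcp_rot: [[-1.0, -0.012, 0.003], [-0.012, 1.0, 0.0], [-0.003, 0.0, -1.0]]
force: [-0.1, 0.0, 0.9]
opening: 0.007
grasp_force: 0.0
```

First click has snapped in (force back to zero). On to the second.

Request:
{"api": "servo_tool", "payload": {"targets": [{"offset": [-0.002,0,0],"dr": [0,0,0]},{"offset": [-0.004,0,0],"dr": [0,0,0]},{"offset": [-0.006,0,0],"dr": [0,0,0]},{"offset": [-0.008,0,0],"dr": [0,0,0]},{"offset": [-0.009,0,0],"dr": [0,0,0]},{"offset": [-0.009,0,0],"dr": [0,0,0]},{"offset": [-0.009,0,0],"dr": [0,0,0]}]}}

```text
time_s: 8.9
position: [0.5053, 0.1477, 0.0469]
tcp_rot: [[-1.0, -0.012, -0.003], [-0.012, 1.0, -0.0], [0.003, -0.0, -1.0]]
force: [-3.8, 0.1, 2.0]
opening: 0.005
grasp_force: 1.9
```

Request:
{"api": "servo_tool", "payload": {"targets": [{"offset": [-0.001,0,0],"dr": [0,0,0]},{"offset": [-0.002,0,0],"dr": [0,0,0]},{"offset": [-0.003,0,0],"dr": [0,0,0]},{"offset": [-0.004,0,0],"dr": [0,0,0]},{"offset": [-0.005,0,0],"dr": [0,0,0]},{"offset": [-0.005,0,0],"dr": [0,0,0]},{"offset": [-0.005,0,0],"dr": [0,0,0]}]}}

```text
time_s: 9.48
position: [0.5136, 0.1479, 0.0473]
tcp_rot: [[-1.0, -0.012, 0.004], [-0.012, 1.0, 0.0], [-0.004, 0.0, -1.0]]
force: [0.3, -0.5, -0.5]
opening: 0.008
grasp_force: 0.0
```

Second click has snapped in (free at 0.5136). I close up to the plate for the third.

Request:
{"api": "servo_tool", "payload": {"targets": [{"offset": [-0.002,0,0],"dr": [0,0,0]},{"offset": [-0.004,0,0],"dr": [0,0,0]},{"offset": [-0.006,0,0],"dr": [0,0,0]},{"offset": [-0.008,0,0],"dr": [0,0,0]},{"offset": [-0.009,0,0],"dr": [0,0,0]},{"offset": [-0.009,0,0],"dr": [0,0,0]},{"offset": [-0.009,0,0],"dr": [0,0,0]}]}}

```text
time_s: 10.07
position: [0.5201, 0.1479, 0.047]
tcp_rot: [[-1.0, -0.012, -0.001], [-0.012, 1.0, -0.0], [0.001, -0.0, -1.0]]
force: [-1.5, 0.5, 0.5]
opening: 0.011
grasp_force: 0.8
```

Request:
{"api": "servo_tool", "payload": {"targets": [{"offset": [-0.001,0,0],"dr": [0,0,0]},{"offset": [-0.002,0,0],"dr": [0,0,0]},{"offset": [-0.003,0,0],"dr": [0,0,0]},{"offset": [-0.004,0,0],"dr": [0,0,0]},{"offset": [-0.005,0,0],"dr": [0,0,0]},{"offset": [-0.005,0,0],"dr": [0,0,0]},{"offset": [-0.005,0,0],"dr": [0,0,0]}]}}

```text
time_s: 10.65
position: [0.5263, 0.148, 0.0469]
tcp_rot: [[-1.0, -0.012, 0.001], [-0.012, 1.0, 0.0], [-0.001, 0.0, -1.0]]
force: [-1.2, 0.5, -0.1]
opening: 0.003
grasp_force: 0.6
```

Request:
{"api": "servo_tool", "payload": {"targets": [{"offset": [-0.001,0,0],"dr": [0,0,0]},{"offset": [-0.002,0,0],"dr": [0,0,0]},{"offset": [-0.002,0,0],"dr": [0,0,0]},{"offset": [-0.002,0,0],"dr": [0,0,0]}]}}

```text
time_s: 10.98
position: [0.5289, 0.1481, 0.0473]
tcp_rot: [[-1.0, -0.012, 0.002], [-0.012, 1.0, 0.0], [-0.002, 0.0, -1.0]]
force: [-0.4, -0.4, 0.1]
opening: 0.008
grasp_force: 0.0
```

Request:
{"api": "servo_tool", "payload": {"targets": [{"offset": [-0.001,0,0],"dr": [0,0,0]},{"offset": [-0.002,0,0],"dr": [0,0,0]},{"offset": [-0.002,0,0],"dr": [0,0,0]},{"offset": [-0.002,0,0],"dr": [0,0,0]}]}}

```text
time_s: 11.32
position: [0.5299, 0.1481, 0.0471]
tcp_rot: [[-1.0, -0.012, 0.0], [-0.012, 1.0, 0.0], [-0.0, 0.0, -1.0]]
force: [-1.0, 0.8, -1.2]
opening: 0.002
grasp_force: 0.0
```

No contact, so the slide has moved ahead. I back off, rise clear and look.

Request:
{"api": "servo_tool", "payload": {"targets": [{"offset": [0.01,0,0],"dr": [0,0,0]},{"offset": [0.025,0,0],"dr": [0,0,0]},{"offset": [0.035,0,-0.01],"dr": [0,0,0]},{"offset": [0.04,0,-0.04],"dr": [0,0,0]},{"offset": [0.04,0,-0.07],"dr": [0,0,0]},{"offset": [0.04,0,-0.1],"dr": [0,0,0]},{"offset": [0.05,0.02,-0.12],"dr": [0,0,0]},{"offset": [0.06,0.05,-0.14],"dr": [0,0,0]},{"offset": [0.06,0.09,-0.15],"dr": [0,0,0]},{"offset": [0.06,0.13,-0.15],"dr": [0,0,0]},{"offset": [0.06,0.17,-0.15],"dr": [0,0,0]},{"offset": [0.06,0.2,-0.15],"dr": [0,0,0]},{"offset": [0.06,0.2,-0.15],"dr": [0,0,0]},{"offset": [0.06,0.2,-0.15],"dr": [0,0,0]}]}}

```text
time_s: 12.48
position: [0.4658, 0.3483, 0.1966]
tcp_rot: [[-1.0, -0.015, -0.001], [-0.015, 1.0, -0.001], [0.001, -0.001, -1.0]]
force: [0.1, 0.1, -0.2]
opening: 0.006
grasp_force: 0.0
```

```bash
python3 - <<'E'
from rig import viewer,bot
import cv2,numpy as np,pickle
from h import *
q=np.load('q.npy');c,s=np.cos(q[2]),np.sin(q[2]);T=viewer.capture('top');S=viewer.capture('scene');pickle.dump((T,S),open('f.pkl','wb'))
a=T['color'][125:250,230:395,::-1];b=S['color'][150:260,240:385,::-1]
cv2.imwrite('pics/t5.png',np.hstack([cv2.resize(a,(396,300),interpolation=2),cv2.resize(b,(395,300),interpolation=2)]))
for k in(0,.03,.045,.06):
    for C,n,o,f in((T,'top',(230,125),2.4),(S,'scene',(240,150),2.727)):
        x,y=-.099+k,-.04;u=(proj(C,np.array([q[0]+c*x-s*y,q[1]+s*x+c*y,.071]))-o)*f;print(k,n,u+([396,0] if n=='scene' else [0,0]))
E
```

```text
0 top [193.50943356 219.47485544]
0 scene [524.19210011 140.22830999]
0.03 top [194.79636568 184.76481233]
0.03 scene [550.31502801 120.22183646]
0.045 top [195.43174427 167.62791906]
0.045 scene [562.89180469 110.58980168]
0.06 top [196.0618212  150.63401786]
0.06 scene [575.16124864 101.19314037]
```

View pics/t5.png

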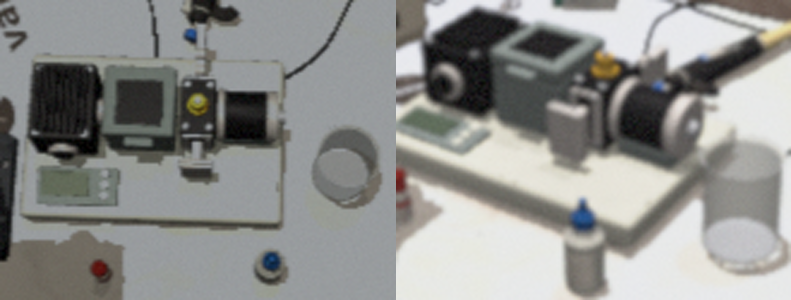

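In the top half the plate's front edge is at v≈168, where the third click should be (167.6). The lid is shut, and the vial, dropper and beaker have not moved. I hand it in.

```bash
python3 -c "
from rig import ticket
print(ticket.hand_in())"
```

```text
the job is handed in; nothing more can be done
None
```

I shut the lid first, then pushed the slide in to rest in its third click, as the final pictures show; the glassware stands where it was, and the job is handed in (no verdict was returned).

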